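Set the round clay pots in their saucers

TASK

On the potting bench, pick out the three round clay pots and set each one upright in the middle of the saucer of its own size: the small pot in the small saucer, the medium in the medium, the large in the large. Set them down gently, they are clay and must not be dropped, and leave the two square pots standing where they are.

Things in the scene. Friction and masses are not known exactly. Their poses are not given: they have to be found in the camera images.
- small_pot: the small round plant pot: empty terracotta, open at the top, 40 mm tall, foot 27 mm across, widening to a straight-sided round collar 40 mm across that takes up the top 18 mm; wall 4.5 mm; loose. Origin: centre of its underside; z up along its axis. Stands upright on the bench (z = 0) at the start.
- medium_pot: the medium round plant pot: empty terracotta, open at the top, 54 mm tall, foot 37 mm across, widening to a straight-sided round collar 54 mm across that takes up the top 24 mm; wall 4.5 mm; loose. Origin: centre of its underside; z up along its axis. Stands upright on the bench (z = 0) at the start.
- large_pot: the large round plant pot: empty terracotta, open at the top, 68 mm tall, foot 46 mm across, widening to a straight-sided round collar 68 mm across that takes up the top 30 mm; wall 4.5 mm; loose. Origin: centre of its underside; z up along its axis. Stands upright on the bench (z = 0) at the start.
- small_saucer: the small saucer, for the small round pot: shallow round terracotta dish, 60 mm across, 9 mm tall, rim wall 4 mm, flat floor 4 mm thick; does not move. Origin: centre of its underside, on the bench; z up.
- medium_saucer: the medium saucer, for the medium round pot: shallow round terracotta dish, 80 mm across, 9 mm tall, rim wall 4 mm, flat floor 4 mm thick; does not move. Origin: centre of its underside, on the bench; z up.
- large_saucer: the large saucer, for the large round pot: shallow round terracotta dish, 100 mm across, 9 mm tall, rim wall 4 mm, flat floor 4 mm thick; does not move. Origin: centre of its underside, on the bench; z up.
- square_pot_a: a square terracotta plant pot, 46 mm wide at its square collar, 43 mm tall, loose; not part of the job, to stay where it stands. Origin: centre of its underside; z up.
- square_pot_b: a square terracotta plant pot, 60 mm wide at its square collar, 57 mm tall, loose; not part of the job, to stay where it stands. Origin: centre of its underside; z up.
There are look-alikes about, which are no part of the job. What is shaped like the small_pot but green is not meant. Leave any white look-alike of the large_pot alone.

How it is judged (in metres and radians):
At the end, for the whole second after the job is handed in: Each round pot stands upright (within 0.15 rad) on the floor of the saucer of its own size (its underside 1 to 8 mm above the saucer's underside), its axis within 12 mm of the saucer's centre, at rest (below 0.02 m/s) (horizontal distance between small_pot and small_saucer below 0.012 m and z of small_pot in the frame of small_saucer between 0.001 and 0.008 m and angle between each of small_pot, medium_pot, large_pot's own z axis and vertical below 0.15 rad and linear speed of each of small_pot, medium_pot, large_pot below 0.02 m/s and horizontal distance between medium_pot and medium_saucer below 0.012 m and z of medium_pot in the frame of medium_saucer between 0.001 and 0.008 m and horizontal distance between large_pot and large_saucer below 0.012 m and z of large_pot in the frame of large_saucer between 0.001 and 0.008 m); the robot touches nothing.
It fails at once if the small round pot is let fall or knocked (moves faster than 0.6 m/s while not held) (linear speed of small_pot above 0.6 m/s and contact force between the fingers and small_pot below 0.05 N).
It fails at once if the medium round pot is let fall or knocked (moves faster than 0.6 m/s while not held) (linear speed of medium_pot above 0.6 m/s and contact force between the fingers and medium_pot below 0.05 N).
It fails at once if the large round pot is let fall or knocked (moves faster than 0.6 m/s while not held) (linear speed of large_pot above 0.6 m/s and contact force between the fingers and large_pot below 0.05 N).
It fails at once if a square pot is moved more than 25 mm or tipped (distance of square_pot_a from where it was at the start of the episode above 0.025 m or angle between square_pot_a's own z axis and vertical above 0.4 rad).
It fails at once if a square pot is moved more than 25 mm or tipped (distance of square_pot_b from where it was at the start of the episode above 0.025 m or angle between square_pot_b's own z axis and vertical above 0.4 rad).
It also fails if it takes over 88 s, if anything falls off the work surface, if the arm or the gripper's body presses on something with over 40 N, if the wrist force passes 120 N, or if a joint passes its speed limit or range.

ROBOT

A 6-joint arm with a two-finger parallel gripper is mounted at the origin on the work surface. World frame = base frame: x ahead of the robot, y to its left, z up, the work surface at z = 0. Lengths are in m, angles in degrees, forces in N, time in s.
With the tool pointing down it reaches from about 0.3 to 0.875 m from the base axis. Payload 6.4 kg.
Tool frame: the origin (TCP) lies at the very end of the fingers, on their centre line; the grasp point (between the pads) lies 19 mm behind it (arm.grasp_offset is the distance from the TCP to the grasp point, in m); z points along the fingers, y is the line along which they close (so a half turn about z gives the same grasp; the last joint's range is limited). The gripper opens to 88 mm and grips with 3 to 60 N. Pads are 18 mm wide; open, the fingers measure 123 mm over their backs; the gripper's body (75 mm by 187 mm) begins 45 mm behind the grasp point.
Start: joints at [-80.231, 10.359, 92.074, -0, 77.567, -11.82], TCP at [0.212, -0.535, 0.239] pointing down, gripper open.
Joint ranges: [-171.53, 171.53], [-51.25, 118.39], [17.06, 147.69], [-65.23, 245.23], [0, 150.52], [-178.68, 178.68]. Speed limits (degrees/s): [147.25, 147.25, 172.46, 180, 180, 180].

INTERFACE

Orientations are given as [roll, pitch, yaw] about the fixed x, y, z axes, in that order (R = Rz(yaw) Ry(pitch) Rx(roll)).
In Python, from bench import telemetry, vision, ticket, arm gives the robot as it stands. The module is installed in compiled form; this text tells all that it offers.
- The arm moves only by the shell command python3 -m crank 'ROWS' [FORCE]. ROWS is JSON, a list of rows, each a list of 7 numbers: the shift along the tool's x, y, z in cm, then the turn, a rotation vector about the tool's x, y, z in degrees, then the opening, from -1 (shut) to 1 (fully open), so that 0 is half open. In form: [[dx, dy, dz, ax, ay, az, hand], ...]. A call has 1 to 8 rows; each row shifts and turns the commanded pose from where the row before left it, along the tool's axes as they then stand; what a row does not reach is not made up. A row lasts 1/10 s, in which the tool goes at most 50 mm and 8.59 degrees, less where a joint would pass 70% of its speed; a pose out of reach is approached as far as the arm can. A call with a gripper value outside its range is refused whole. The fingers move at their own pace and stop on an object; FORCE is the grip in N (left out, the last holds). Time passes only in rows, so rows that do not move let the fingers close. It gives the time, the measured TCP pose, the force, the opening and the grip force at its end, in the units of the state.
- telemetry.get_state(): the state, without advancing time (a new reading comes with each control period).
- vision.camera(name): name is "side" or "top"; returns a dict with "img" (384x512x3 uint8, red, green, blue), "range_z" (384x512 float32, m along the optical axis (not along the pixel's ray), 0 where there is no reading), "fx", "fy", "cx", "cy" (pixels), "origin" and "attitude" of the camera in the world. Camera axes: x right, y up, looking along -z (the intrinsics and any distortion apply to the point x, -y, -z); pixel columns grow to the right and rows downward; lengths in m; the calibration is good to about 2 mm. A picture is of the moment at which its call begins.
- ticket.job_done(): hands the job in; it is judged then, once.
The state is a dict: "clock": time; "qpos": joint angles; "qvel": joint speeds; "joint_efforts": joint torques, N m; "position": TCP position; "ee_rot": TCP orientation; "ft_force": force on the tool from outside, world axes, zero at the start; "ft_torque": the same for the moment, N m; "grip_width": finger opening in m; "grasp_force": force on a finger pad.
Only numpy, scipy, OpenCV 4.12 (cv2) and the standard library are available. Lean on these libraries where they do the work, as an engineer would, in place of code of your own. Each camera call takes 0.05 s, during which the arm holds its last target. There are 200 camera calls.

## Working session

There is one attempt and no reset: what is moved stays moved. The work goes in short steps, Python scripts to look and compute and a shell command to move; the robot and the scene stay as the last step left them, time stands still between calls to the robot, and variables do not carry over. Pictures are saved under pics/ and viewed, at most 14 in all, crops included, and the job is handed in when it is done.

```bash
mkdir -p pics; cat > h.py <<'E'
import numpy as np, cv2
from scipy.spatial.transform import Rotation as R
from bench import telemetry, vision, ticket, arm
def rot(a):
    a=np.array(a,float)
    return a if a.shape==(3,3) else (R.from_euler('xyz',a,degrees=True).as_matrix() if a.size==3 else R.from_quat(a).as_matrix())
def cloud(c):
    z=c['range_z']; v,u=np.mgrid[:z.shape[0],:z.shape[1]]
    p=np.stack([(u-c['cx'])/c['fx']*z,-(v-c['cy'])/c['fy']*z,-z],-1)
    return p@rot(c['attitude']).T+np.array(c['origin'])
E
python3 - <<'E'
from h import *
for n in('side','top'):
    c=vision.camera(n); cv2.imwrite(f'pics/{n}0.png',c['img'][...,::-1])
    np.savez(f'{n}0.npz',**c)
    print(n,{k:v for k,v in c.items() if k not in('img','range_z')},(c['range_z']>0).mean())
print(telemetry.get_state())
E
```

```text
side {'fx': 464.05231380218055, 'fy': 464.05231380218055, 'cx': 255.66195716220122, 'cy': 194.35252709082198, 'origin': array([0.10778413, 0.64989035, 0.96602213]), 'attitude': array([ 3.93971518e+01,  1.10554973e-02, -1.48319228e+02])} 0.9959055582682291
top {'fx': 462.49988012590745, 'fy': 462.49988012590745, 'cx': 256.48063690526897, 'cy': 200.71277961667306, 'origin': array([ 0.39282563, -0.00170131,  1.09831384]), 'attitude': array([  6.21934084,   0.34331971, -89.5944922 ])} 0.9959615071614584
{'clock': 0.1, 'qpos': array([-8.02295665e+01,  1.03980175e+01,  9.21246878e+01, -6.34299945e-04,
        7.75643065e+01, -1.18192301e+01]), 'qvel': array([ 0.027569  , -0.08017073, -0.20020101,  0.06984501, -0.01332353,
        0.03579206]), 'joint_efforts': array([-2.33288010e-04, -4.34822416e+01, -3.42693794e+01,  7.03160162e-02,
        3.40215478e-02, -3.82391693e-05]), 'position': array([ 0.2115172 , -0.53419046,  0.23790692]), 'ee_rot': array([-1.79914706e+02, -1.72160687e-02,  2.15897879e+01]), 'ft_force': array([-0.18123463,  0.26177572,  0.23136318]), 'ft_torque': array([-0.03189333, -0.00781624,  0.00211068]), 'grasp_force': 0.0, 'grip_width': 0.08822611110109242}
```

View pics/top0.png

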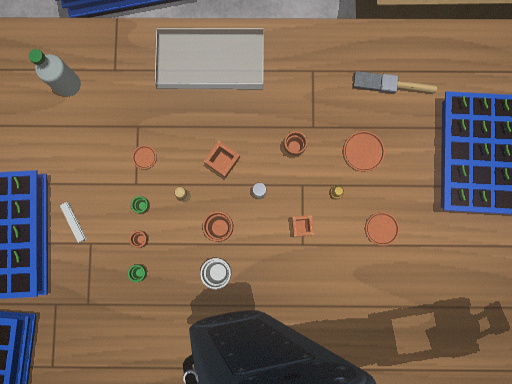

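View pics/side0.png

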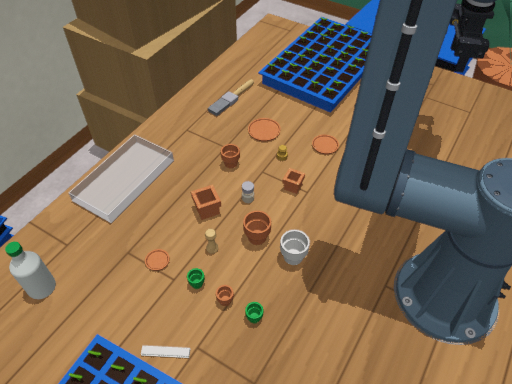

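The top view shows the small pot at (139,239) between two green ones, the medium pot at (294,144) and the large pot at (217,227) with its white look-alike at (215,272). The saucers are at (145,157) small, (381,228) medium and (363,151) large; the square pots are at (302,226) and (222,159). The side view shows the same layout, with nothing hidden by the arm. Next I'll measure from both views.

```bash
cat > meas.py <<'E'
from h import *
def blobs(c):
    hsv=cv2.cvtColor(c['img'],cv2.COLOR_RGB2HSV)
    m=(((hsv[...,0]<11)|(hsv[...,0]>174))&(hsv[...,1]>120)&(hsv[...,2]>60)).astype(np.uint8)
    m=cv2.morphologyEx(m,cv2.MORPH_CLOSE,np.ones((3,3)))
    P=cloud(c); out=[]
    for k in cv2.findContours(m,cv2.RETR_EXTERNAL,cv2.CHAIN_APPROX_NONE)[0]:
        if cv2.contourArea(k)<60: continue
        f=np.zeros(m.shape,np.uint8); cv2.drawContours(f,[k],-1,1,-1)
        p=P[(f>0)&(c['range_z']>0)]; p=p[(p[:,2]>-.01)&(p[:,2]<.12)]
        if len(p)<40: continue
        top=np.percentile(p[:,2],95)
        r=p[abs(p[:,2]-top)<.004]
        # circle/rectangle of the rim
        ctr,rad=cv2.minEnclosingCircle(r[:,:2].astype(np.float32))
        A=np.c_[2*r[:,:2],np.ones(len(r))]; 
        rect=cv2.minAreaRect((r[:,:2]*1000).astype(np.float32))
        M=cv2.moments(k)
        out.append((M['m10']/M['m00'],M['m01']/M['m00'],ctr[0],ctr[1],top,2*rad,rect))
    return [o for o in out if 0.2<o[2]<1 and abs(o[3])<.5]
if __name__=='__main__':
    for n in('top','side'):
        c=dict(np.load(n+'0.npz'))
        print(n)
        for o in blobs(c): print('px %.0f %.0f  xy %.4f %.4f top %.4f d %.4f'%o[:6],np.round(np.array(o[6][0]),1),np.round(o[6][1],1),round(o[6][2]))
    c=dict(np.load('top0.npz'));P=cloud(c)
    for u,v in[(139,205),(137,272),(215,272),(180,192),(259,190),(337,191),(222,272)]:
        w=P[v-14:v+15,u-14:u+15].reshape(-1,3); w=w[w[:,2]>.015]
        print(u,v,w[:,:2].min(0).round(3),w[:,:2].max(0).round(3),np.percentile(w[:,2],95).round(3))
    print(P[250,300],P[110,300],P[200,100])
E
python3 meas.py
```

```text
top
px 137 239  xy 0.4193 0.2770 top 0.0412 d 0.0395 [419.2 277.1] [36.3 37. ] 57
px 303 225  xy 0.4528 -0.0999 top 0.0456 d 0.0551 [ 452.3 -100.4] [45.  45.4] 6
px 382 228  xy 0.4481 -0.2903 top 0.0095 d 0.0788 [ 447.8 -290.3] [76.5 76.1] 10
px 217 226  xy 0.4482 0.0926 top 0.0690 d 0.0671 [449.   91.8] [64.6 64.8] 0
px 144 157  xy 0.6161 0.2769 top 0.0099 d 0.0586 [615.4 276.9] [55.7 56.1] 67
px 221 158  xy 0.6030 0.0854 top 0.0585 d 0.0771 [604.2  86.5] [59.7 58.8] 55
px 364 151  xy 0.6333 -0.2507 top 0.0090 d 0.0993 [ 634.3 -250.9] [95.7 97. ] 2
px 295 142  xy 0.6429 -0.0823 top 0.0552 d 0.0537 [643.  -82.6] [51.  51.3] 20
side
px 225 295  xy 0.4184 0.2791 top 0.0411 d 0.0374 [419.4 279. ] [33.5 34.8] 47
px 257 227  xy 0.4485 0.0940 top 0.0688 d 0.0671 [447.2  93.5] [61.5 64.3] 31
px 208 204  xy 0.5980 0.0908 top 0.0566 d 0.0698 [601.9  90.4] [57.9 54.1] 57
px 291 186  xy 0.4489 -0.0769 top 0.0430 d 0.0432 [449. -78.] [43.   3.6] 4
px 294 176  xy 0.4483 -0.1112 top 0.0435 d 0.0366 [ 447.5 -114.8] [ 9.5 36.3] 79
px 230 156  xy 0.6424 -0.0812 top 0.0548 d 0.0526 [643.  -79.6] [47.  48.3] 59
139 205 [ 0.393 -0.002] [0.518 0.296] 0.044
137 272 [ 0.323 -0.002] [0.393 0.297] 0.042
215 272 [ 0.315 -0.002] [0.393 0.127] 0.07
180 192 [ 0.393 -0.002] [0.536 0.191] 0.075
259 190 [ 0.393 -0.017] [0.548 0.016] 0.058
337 191 [ 0.393 -0.198] [ 0.545 -0.002] 0.043
222 272 [ 0.315 -0.002] [0.393 0.117] 0.07
[ 0.39611586 -0.09768069  0.0014841 ] [ 0.73478286 -0.09859082  0.00312202] [0.51151213 0.37951722 0.00245579]
```

Heights and diameters match the given sizes, and the two views agree to about 2 mm. I'll turn the tool to yaw 0 and head for the medium pot, and also check the saucers in the side view.

```bash
python3 -m crank '[[0,0,0,0,0,7.2,1],[0,0,0,0,0,7.2,1],[0,0,0,0,0,7.2,1],[2.7,-2.8,0,0,0,0,1],[2.7,-2.8,0,0,0,0,1],[2.7,-2.8,0,0,0,0,1],[2.7,-2.8,0,0,0,0,1],[2.7,-2.8,0,0,0,0,1]]' 20
python3 - <<'E'
from h import *
c=dict(np.load('side0.npz'));hsv=cv2.cvtColor(c['img'],cv2.COLOR_RGB2HSV)
Rm=rot(c['attitude']);o=c['origin'];P=cloud(c)
for n,u,v in(('S',157,260),('M',325,144),('L',264,129)):
    print(n,hsv[v,u], end=' ')
    m=((hsv[...,0]<13)&(hsv[...,1]>130)).astype(np.uint8); m[:v-16]=0;m[v+17:]=0;m[:,:u-24]=0;m[:,u+25:]=0
    k=max(cv2.findContours(m,cv2.RETR_EXTERNAL,cv2.CHAIN_APPROX_NONE)[0],key=cv2.contourArea)
    q=k[:,0].astype(float); d=np.c_[(q[:,0]-c['cx'])/c['fx'],-(q[:,1]-c['cy'])/c['fy'],-np.ones(len(q))]@Rm.T
    w=o+d*((.007-o[2])/d[:,2])[:,None]
    ctr,r=cv2.minEnclosingCircle(w[:,:2].astype(np.float32)); print('ray',np.round(ctr,4),round(2*r,4),end=' ')
    f=np.zeros(m.shape,np.uint8);cv2.drawContours(f,[k],-1,1,-1);print('ztop',np.percentile(P[f>0][:,2],[50,95]).round(4))
E
```

```text
clock: 0.9
position: [0.3473, -0.3932, 0.2383]
ee_rot: [-180.0, 0.0, -0.0]
ft_force: [0.0, 0.2, 0.1]
grip_width: 0.088
grasp_force: 0.0
S [ 11 150 206] ray [0.6169 0.2759] 0.0608 ztop [0.006  0.0113]
M [ 11 152 206] ray [ 0.4488 -0.2906] 0.0821 ztop [0.0053 0.0104]
L [ 11 155 203] ray [ 0.6337 -0.251 ] 0.1038 ztop [0.0051 0.0105]
```

The saucers agree between the two views, in both position and rim height. Moving on to above the medium pot.

```bash
python3 -m crank '[[3.7,-3.9,0,0,0,0,1],[3.7,-3.9,0,0,0,0,1],[3.7,-3.9,0,0,0,0,1],[3.7,-3.9,0,0,0,0,1],[3.7,-3.9,0,0,0,0,1],[3.7,-3.9,0,0,0,0,1],[3.7,-3.9,0,0,0,0,1],[3.6,-3.8,0,0,0,0,1]]'; python3 -m crank '[[0,0,3,0,0,0,1],[0,0,3,0,0,0,1],[0,0,3,0,0,0,1],[0,0,3,0,0,0,1],[0,0,0,0,0,0,1]]'
```

```text
clock: 1.7
position: [0.6229, -0.1026, 0.2383]
ee_rot: [-180.0, 0.0, -0.0]
ft_force: [0.4, -1.1, 1.0]
grip_width: 0.0882
grasp_force: 0.0
clock: 2.2
position: [0.6183, -0.1032, 0.1133]
ee_rot: [-179.8, 0.5, -0.0]
ft_force: [-1.0, -0.2, -0.1]
grip_width: 0.0879
grasp_force: 0.0
```

```bash
python3 -m crank '[[1.2,-1,0,0,0,0,1],[1.2,-1.1,0,0,0,0,1],[0,0,0,0,0,0,1],[0,0,0,0,0,0,1]]'
python3 - <<'E'
from h import *
c=vision.camera('top');cv2.imwrite('pics/t1.png',cv2.resize(c['img'][90:210,220:380,::-1],None,fx=4,fy=4))
print(telemetry.get_state()['position'],telemetry.get_state()['ee_rot'])
E
```

```text
clock: 2.6
position: [0.6473, -0.083, 0.1202]
ee_rot: [179.9, -0.1, 0.1]
ft_force: [0.8, 1.1, -0.2]
grip_width: 0.0879
grasp_force: 0.0
[ 0.64670699 -0.0833031   0.11982911] [ 1.79961475e+02 -8.79172180e-02  4.44416724e-02]
```

View pics/t1.png

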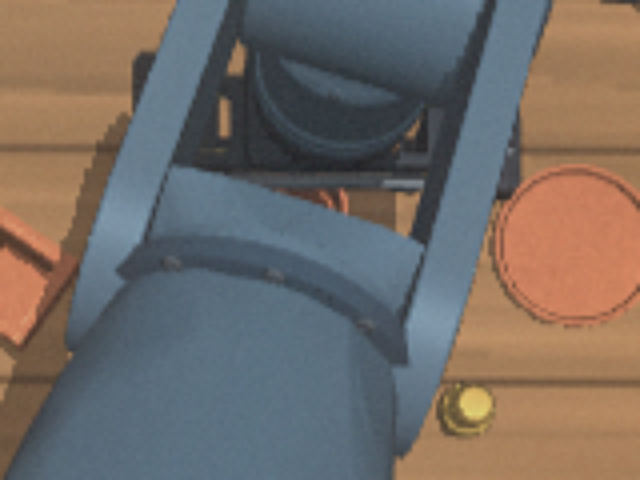

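The arm hides most of the pot, with only its rim showing at about crop (320,195), but the gripper is above it where planned. I'll descend and grasp.

```bash
python3 -m crank '[[-0.4,-0.1,3,0,0,0,1],[0,0,3,0,0,0,1],[0,0,2,0,0,0,1],[0,0,1.5,0,0,0,1],[0,0,0,0,0,0,1],[0,0,0,0,0,0,1]]'
python3 -m crank '[[0,0,0,0,0,0,0.4],[0,0,0,0,0,0,0.25],[0,0,0,0,0,0,0],[0,0,0,0,0,0,0],[0,0,0,0,0,0,0],[0,0,0,0,0,0,0],[0,0,0,0,0,0,0],[0,0,0,0,0,0,0]]' 20
```

```text
clock: 3.25
position: [0.6424, -0.0828, 0.0244]
ee_rot: [180.0, -0.0, -0.0]
ft_force: [0.0, -0.1, 0.5]
grip_width: 0.0884
grasp_force: 0.0
clock: 4.05
position: [0.6422, -0.0827, 0.0241]
ee_rot: [180.0, -0.0, -0.0]
ft_force: [-0.3, -0.7, 3.1]
grip_width: 0.05
grasp_force: 19.6
```

```bash
python3 -m crank '[[0,0,-0.5,0,0,0,0],[0,0,-1,0,0,0,0],[0,0,-2,0,0,0,0],[0,0,-3,0,0,0,0],[0,0,-3,0,0,0,0],[0,0,-3,0,0,0,0],[0,0,0,0,0,0,0],[0,0,0,0,0,0,0]]'
python3 - <<'E'
from h import *
c=vision.camera('side');cv2.imwrite('pics/s1.png',cv2.resize(c['img'][60:200,170:330,::-1],None,fx=4,fy=4))
E
```

```text
clock: 4.85
position: [0.6422, -0.0825, 0.1495]
ee_rot: [180.0, -0.1, -0.0]
ft_force: [-1.0, -0.2, -1.1]
grip_width: 0.0503
grasp_force: 19.8
```

View pics/s1.png

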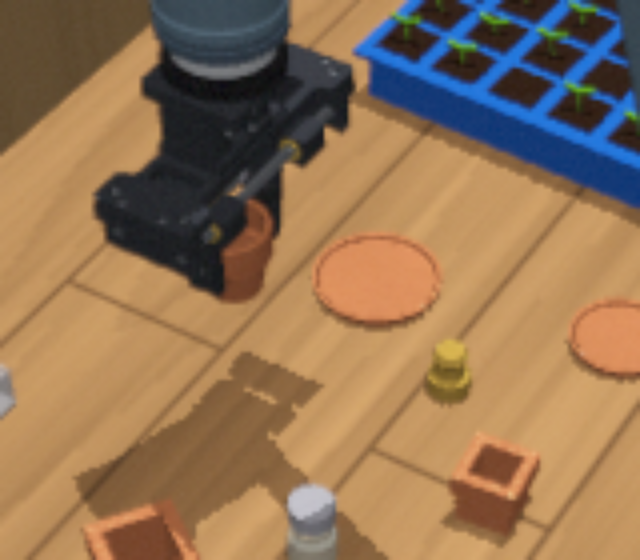

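The pot is held and looks upright at crop (243,250), partly behind the near finger. I'll check its offset from the tool using the rim points.

```bash
cat > held.py <<'E'
from h import *
import sys
s=telemetry.get_state(); t=s['position']
for n in('side','top'):
    c=vision.camera(n); P=cloud(c); hsv=cv2.cvtColor(c['img'],cv2.COLOR_RGB2HSV)
    m=((hsv[...,0]<13)|(hsv[...,0]>174))&(hsv[...,1]>110)&(np.linalg.norm(P[...,:2]-t[:2],axis=-1)<.07)&(P[...,2]>t[2]-.06)&(P[...,2]<t[2]+.06)
    p=P[m]
    if len(p)<20: print(n,'few',len(p)); continue
    p=p-t; r=p[p[:,2]>p[:,2].max()-.012]
    print(n,len(p),'rel min',p.min(0).round(4),'max',p.max(0).round(4))
    for lo in np.arange(p[:,2].min(),p[:,2].max(),.008):
        q=p[(p[:,2]>=lo)&(p[:,2]<lo+.008)]
        if len(q)>3: print('  z %.3f n %d x %.4f..%.4f y %.4f..%.4f'%(lo,len(q),*q[:,0][[q[:,0].argmin(),q[:,0].argmax()]],q[:,1].min(),q[:,1].max()))
E
python3 held.py
```

```text
side 225 rel min [-0.0255 -0.0316 -0.0207] max [0.0141 0.0312 0.0353]
  z -0.021 n 19 x -0.0157..0.0014 y -0.0060..0.0196
  z -0.013 n 20 x -0.0186..0.0134 y -0.0150..0.0206
  z -0.005 n 24 x -0.0203..0.0141 y -0.0217..0.0264
  z 0.003 n 32 x -0.0226..0.0090 y -0.0316..0.0277
  z 0.011 n 40 x -0.0255..0.0057 y -0.0305..0.0312
  z 0.019 n 38 x -0.0241..0.0035 y -0.0316..0.0256
  z 0.027 n 51 x -0.0248..0.0040 y -0.0273..0.0270
top 49 rel min [-0.0242 -0.015  -0.022 ] max [-0.0047  0.0195  0.0318]
  z -0.022 n 15 x -0.0076..-0.0047 y -0.0094..0.0101
  z 0.026 n 32 x -0.0242..-0.0167 y -0.0150..0.0195
```

```bash
python3 -m crank '[[-1.6,1.7,0,0,0,0,0],[-2.6,2.8,0,0,0,0,0],[-2.9,3.1,0,0,0,0,0],[-2.9,3.1,0,0,0,0,0],[-2.9,3.1,0,0,0,0,0],[-2.9,3.1,0,0,0,0,0],[-2.5,2.6,0,0,0,0,0],[-1.2,1.3,0,0,0,0,0]]'; python3 -m crank '[[0,0,0,0,0,0,0],[0,0,2,0,0,0,0],[0,0,3,0,0,0,0],[0,0,3,0,0,0,0],[0,0,1.5,0,0,0,0],[0,0,0,0,0,0,0],[0,0,0,0,0,0,0]]'
```

```text
clock: 5.8
position: [0.4442, -0.2917, 0.1472]
ee_rot: [-179.9, 0.1, -0.1]
ft_force: [0.7, 1.2, -0.8]
grip_width: 0.0499
grasp_force: 19.8
clock: 6.5
position: [0.4474, -0.2903, 0.0539]
ee_rot: [-180.0, 0.0, 0.0]
ft_force: [-0.1, 0.5, -1.3]
grip_width: 0.0502
grasp_force: 19.8
```

```bash
python3 -m crank '[[0,0,1,0,0,0,0],[0,0,0.8,0,0,0,0],[0,0,0.4,0,0,0,0],[0,0,0,0,0,0,0],[0,0,0.2,0,0,0,0],[0,0,0.1,0,0,0,0],[0,0,0.05,0,0,0,0],[0,0,0,0,0,0,0]]'
```

```text
clock: 7.3
position: [0.447, -0.2906, 0.0283]
ee_rot: [180.0, -0.0, -0.0]
ft_force: [-0.9, 0.2, -1.0]
grip_width: 0.0499
grasp_force: 19.8
```

```bash
python3 held.py
```

```text
side 265 rel min [-0.0342 -0.0329 -0.0294] max [0.0381 0.0415 0.0336]
  z -0.029 n 134 x -0.0337..0.0359 y -0.0329..0.0386
  z -0.021 n 63 x -0.0342..0.0381 y -0.0319..0.0403
  z -0.013 n 10 x -0.0170..-0.0053 y 0.0028..0.0191
  z -0.005 n 8 x -0.0189..-0.0082 y 0.0024..0.0188
  z 0.003 n 14 x -0.0234..0.0089 y -0.0097..0.0415
  z 0.011 n 12 x -0.0236..0.0089 y -0.0019..0.0408
  z 0.019 n 12 x -0.0247..-0.0152 y 0.0013..0.0219
  z 0.027 n 12 x -0.0236..-0.0137 y -0.0011..0.0219
top few 9
```

```bash
python3 -m crank '[[0,0,0.1,0,0,0,0],[0,0,0,0,0,0,0],[0,0,0,0,0,0,0]]'; python3 -m crank '[[0,0,0.05,0,0,0,0],[0,0,0,0,0,0,0],[0,0,0,0,0,0,0]]'
```

```text
clock: 7.7
position: [0.4473, -0.2908, 0.0278]
ee_rot: [180.0, -0.0, -0.0]
ft_force: [-0.3, 0.5, 5.8]
grip_width: 0.0501
grasp_force: 19.6
clock: 8.0
position: [0.4475, -0.2909, 0.0277]
ee_rot: [180.0, -0.1, -0.0]
ft_force: [-1.6, 0.9, 8.3]
grip_width: 0.0502
grasp_force: 19.6
```

Contact is felt at 0.028, as predicted. I'll release slowly, then raise the arm.

```bash
python3 -m crank '[[0,0,0,0,0,0,0.2],[0,0,0,0,0,0,0.3],[0,0,0,0,0,0,0.5],[0,0,0,0,0,0,0.7],[0,0,0,0,0,0,1],[0,0,0,0,0,0,1],[0,0,0,0,0,0,1],[0,0,-1,0,0,0,1]]'; python3 -m crank '[[0,0,-3,0,0,0,1],[0,0,-4,0,0,0,1],[0,0,-4,0,0,0,1],[0,0,-3,0,0,0,1],[0,0,-1,0,0,0,1],[0,0,0,0,0,0,1]]'
```

```text
clock: 8.8
position: [0.446, -0.2897, 0.0359]
ee_rot: [-179.9, 0.1, -0.0]
ft_force: [-0.2, 0.0, -0.2]
grip_width: 0.0884
grasp_force: 0.0
clock: 9.4
position: [0.4477, -0.2912, 0.1886]
ee_rot: [179.8, -0.2, -0.0]
ft_force: [-0.1, -0.5, -0.0]
grip_width: 0.0882
grasp_force: 0.0
```

```bash
python3 -m crank '[[0,-3,0,0,0,0,1],[0,-4.5,0,0,0,0,1],[0,-4.5,0,0,0,0,1],[0,-4.5,0,0,0,0,1],[0,-4.5,0,0,0,0,1],[0,-4.5,0,0,0,0,1],[0,-4.5,0,0,0,0,1],[0,-4.5,0,0,0,0,1]]'; python3 -m crank '[[0,-3,0,0,0,0,1],[0,-0.9,0,0,0,0,1],[0,0,0,0,0,0,1],[0,0,0,0,0,0,1]]'
python3 - <<'E'
from meas import *
for n in('top','side'):
    for o in blobs(vision.camera(n)): print(n,'px %.0f %.0f  xy %.4f %.4f top %.4f d %.4f'%o[:6])
print(telemetry.get_state()['position'])
E
```

```text
clock: 10.2
position: [0.4453, 0.0564, 0.1847]
ee_rot: [-180.0, 0.2, -0.0]
ft_force: [0.2, -0.5, -0.2]
grip_width: 0.0879
grasp_force: 0.0
clock: 10.6
position: [0.4466, 0.0927, 0.1858]
ee_rot: [180.0, 0.1, -0.0]
ft_force: [0.1, 0.1, -0.5]
grip_width: 0.0878
grasp_force: 0.0
top px 303 225  xy 0.4540 -0.1013 top 0.0449 d 0.0572
top px 382 228  xy 0.4490 -0.2898 top 0.0583 d 0.0539
top px 144 157  xy 0.6165 0.2766 top 0.0104 d 0.0590
top px 221 158  xy 0.6032 0.0858 top 0.0589 d 0.0778
top px 364 151  xy 0.6343 -0.2500 top 0.0093 d 0.0990
side px 224 294  xy 0.4181 0.2790 top 0.0407 d 0.0383
side px 257 226  xy 0.4488 0.0935 top 0.0695 d 0.0685
side px 209 210  xy 0.5806 0.1052 top 0.0552 d 0.0592
side px 205 196  xy 0.6071 0.0836 top 0.0545 d 0.0533
side px 291 186  xy 0.4511 -0.0921 top 0.0419 d 0.0524
side px 294 176  xy 0.4526 -0.1028 top 0.0429 d 0.0365
side px 325 140  xy 0.4505 -0.2885 top 0.0567 d 0.0544
[0.44694622 0.09222416 0.18624585]
```

The medium pot is centred within 2 mm, with its rim at 58 mm as it should be. Next, grasp the large pot.

```bash
python3 -m crank '[[0.15,-0.05,2,0,0,0,1],[0,0,3.5,0,0,0,1],[0,0,3.5,0,0,0,1],[0,0,2,0,0,0,1],[0,0,0,0,0,0,1],[0,0,0,0,0,0,1]]'; python3 -m crank '[[0,0,2,0,0,0,1],[0,0,1.5,0,0,0,1],[0,0,0.5,0,0,0,1],[0,0,0,0,0,0,1],[0,0,0,0,0,0,0.6],[0,0,0,0,0,0,0.4],[0,0,0,0,0,0,0.3],[0,0,0,0,0,0,0.3]]' 22; python3 -m crank '[[0,0,0,0,0,0,0.3],[0,0,0,0,0,0,0.3],[0,0,0,0,0,0,0.3]]'
```

```text
clock: 11.3
position: [0.4488, 0.0931, 0.077]
ee_rot: [180.0, 0.0, -0.1]
ft_force: [-0.4, -0.6, 1.1]
grip_width: 0.088
grasp_force: 0.0
clock: 12.1
position: [0.4492, 0.0938, 0.0374]
ee_rot: [180.0, -0.1, 0.0]
ft_force: [-0.3, -2.8, 3.6]
grip_width: 0.0632
grasp_force: 21.7
clock: 12.4
position: [0.4493, 0.0938, 0.0374]
ee_rot: [180.0, -0.1, -0.0]
ft_force: [-1.2, -2.1, 6.6]
grip_width: 0.063
grasp_force: 21.6
```

```bash
python3 -m crank '[[0,0,-0.5,0,0,0,0.3],[0,0,-1,0,0,0,0.3],[0,0,-2.5,0,0,0,0.3],[0,0,-4,0,0,0,0.3],[0,0,-4,0,0,0,0.3],[0,0,-2,0,0,0,0.3],[0,0,-1,0,0,0,0.3],[0,0,0,0,0,0,0.3]]'; python3 held.py
```

```text
clock: 13.2
position: [0.449, 0.0941, 0.1879]
ee_rot: [180.0, -0.1, -0.0]
ft_force: [-0.2, -0.6, -1.5]
grip_width: 0.0632
grasp_force: 21.9
side 444 rel min [-0.0347 -0.0396 -0.0338] max [0.0178 0.0427 0.0357]
  z -0.034 n 25 x -0.0237..0.0081 y -0.0215..0.0229
  z -0.026 n 39 x -0.0252..0.0039 y -0.0230..0.0253
  z -0.018 n 35 x -0.0266..0.0026 y -0.0240..0.0260
  z -0.010 n 26 x -0.0253..0.0033 y -0.0248..0.0272
  z -0.002 n 57 x -0.0313..0.0178 y -0.0300..0.0427
  z 0.006 n 74 x -0.0342..0.0177 y -0.0294..0.0330
  z 0.014 n 64 x -0.0347..0.0140 y -0.0396..0.0338
  z 0.022 n 60 x -0.0341..0.0088 y -0.0388..0.0321
  z 0.030 n 64 x -0.0343..0.0076 y -0.0319..0.0302
top few 0
```

```bash
python3 -m crank '[[1,1.8,0,0,0,0,0.3],[1.5,2.7,0,0,0,0,0.3],[1.9,3.6,0,0,0,0,0.3],[1.9,3.6,0,0,0,0,0.3],[1.9,3.6,0,0,0,0,0.3],[1.9,3.6,0,0,0,0,0.3],[1.9,3.6,0,0,0,0,0.3],[1.9,3.6,0,0,0,0,0.3]]'; python3 -m crank '[[1.9,3.6,0,0,0,0,0.3],[1.5,2.7,0,0,0,0,0.3],[1.2,2.1,0,0,0,0,0.3],[0,0,0,0,0,0,0.3],[0,0,2,0,0,0,0.3],[0,0,3,0,0,0,0.3],[0,0,0,0,0,0,0.3],[0,0,0,0,0,0,0.3]]'
```

```text
clock: 14.1
position: [0.5868, -0.1681, 0.1839]
ee_rot: [-179.9, 0.2, -0.0]
ft_force: [0.8, 1.0, -1.1]
grip_width: 0.0631
grasp_force: 21.9
clock: 14.9
position: [0.6322, -0.2497, 0.135]
ee_rot: [-179.9, 0.2, 0.0]
ft_force: [-0.6, -0.0, -1.5]
grip_width: 0.0633
grasp_force: 21.9
```

Contact is expected at TCP z ≈ 0.0415, so there are 9.35 cm to go.

```bash
python3 -m crank '[[0.1,0.1,2,0,0,0,0.3],[0,0,3,0,0,0,0.3],[0,0,2,0,0,0,0.3],[0,0,1.2,0,0,0,0.3],[0,0,0.6,0,0,0,0.3],[0,0,0.2,0,0,0,0.3],[0,0,0,0,0,0,0.3],[0,0,0,0,0,0,0.3]]'
```

```text
clock: 15.7
position: [0.6352, -0.2525, 0.0481]
ee_rot: [179.9, -0.1, -0.0]
ft_force: [0.5, 0.2, -2.9]
grip_width: 0.0631
grasp_force: 21.9
```

```bash
python3 -m crank '[[-0.1,-0.1,0.3,0,0,0,0.3],[0,0,0.2,0,0,0,0.3],[0,0,0.1,0,0,0,0.3],[0,0,0,0,0,0,0.3],[0,0,0,0,0,0,0.3]]'; python3 -m crank '[[0,0,0.1,0,0,0,0.3],[0,0,0,0,0,0,0.3],[0,0,0,0,0,0,0.3]]'
```

```text
clock: 16.2
position: [0.6339, -0.2512, 0.0414]
ee_rot: [180.0, -0.1, -0.0]
ft_force: [-1.1, 0.4, 3.2]
grip_width: 0.0634
grasp_force: 21.7
clock: 16.5
position: [0.6344, -0.2514, 0.0413]
ee_rot: [180.0, -0.1, -0.0]
ft_force: [-0.9, 0.6, 8.3]
grip_width: 0.0632
grasp_force: 21.8
```

```bash
python3 -m crank '[[0,0,0,0,0,0,0.45],[0,0,0,0,0,0,0.55],[0,0,0,0,0,0,0.7],[0,0,0,0,0,0,1],[0,0,0,0,0,0,1],[0,0,0,0,0,0,1],[0,0,-0.5,0,0,0,1],[0,0,-1,0,0,0,1]]'; python3 -m crank '[[0,0,-2,0,0,0,1],[0,0,-3,0,0,0,1],[0,0,-4,0,0,0,1],[0,0,-4,0,0,0,1],[0,0,-1,0,0,0,1],[-0.9,-2.2,0,0,0,0,1],[-1.5,-3.7,0,0,0,0,1],[-1.8,-4.4,0,0,0,0,1]]'
```

```text
clock: 17.3
position: [0.6328, -0.2507, 0.0542]
ee_rot: [-179.9, 0.1, -0.0]
ft_force: [0.1, -0.2, -0.1]
grip_width: 0.0884
grasp_force: 0.0
clock: 18.1
position: [0.5909, -0.148, 0.1947]
ee_rot: [180.0, -0.0, -0.1]
ft_force: [0.7, 0.6, 0.1]
grip_width: 0.0882
grasp_force: 0.0
```

```bash
python3 -m crank '[[-1.8,-4.4,0,0,0,0,1],[-1.8,-4.4,0,0,0,0,1],[-1.8,-4.4,0,0,0,0,1],[-1.8,-4.4,0,0,0,0,1],[-1.8,-4.4,0,0,0,0,1],[-1.8,-4.4,0,0,0,0,1],[-1.8,-4.4,0,0,0,0,1],[0,0,0,0,0,0,1]]'; python3 -m crank '[[0,0,0,0,0,0,1]]'
```

```text
clock: 18.9
position: [0.4628, 0.1644, 0.1947]
ee_rot: [-179.9, 0.0, 0.3]
ft_force: [0.4, -1.0, 0.4]
grip_width: 0.0881
grasp_force: 0.0
clock: 19.0
position: [0.465, 0.1608, 0.1949]
ee_rot: [180.0, -0.0, 0.2]
ft_force: [0.2, 0.1, 0.9]
grip_width: 0.0881
grasp_force: 0.0
```

Left to go: dx −4.6 cm, dy +11.7 cm.

```bash
python3 -m crank '[[-1.5,-3.7,0,0,0,0,1],[-1.5,-3.7,0,0,0,0,1],[-1.1,-2.8,0,0,0,0,1],[-0.5,-1.5,0,0,0,0,1],[0,0,3,0,0,0.2,1],[0,0,3,0,0,0,1],[0,0,0,0,0,0,1],[0,0,0,0,0,0,1]]'
python3 - <<'E'
from meas import *
for n in('top','side'):
    for o in blobs(vision.camera(n)): print(n,'px %.0f %.0f  xy %.4f %.4f top %.4f d %.4f'%o[:6])
print(telemetry.get_state()['position'])
E
```

```text
clock: 19.8
position: [0.4201, 0.2759, 0.1348]
ee_rot: [180.0, 0.1, -0.3]
ft_force: [0.8, -0.4, -0.1]
grip_width: 0.0882
grasp_force: 0.0
top px 303 225  xy 0.4516 -0.0994 top 0.0453 d 0.0555
top px 382 228  xy 0.4489 -0.2906 top 0.0586 d 0.0541
top px 144 157  xy 0.6163 0.2761 top 0.0099 d 0.0591
top px 221 158  xy 0.6054 0.0860 top 0.0582 d 0.0770
top px 364 150  xy 0.6324 -0.2509 top 0.0716 d 0.0683
side px 224 295  xy 0.4191 0.2784 top 0.0421 d 0.0383
[0.42115053 0.27668522 0.13630285]
```

The large pot is seated, with its rim at 72 mm and its centre within 2 mm. Now the small pot.

```bash
python3 -m crank '[[-0.15,-0.15,3,0,0,-0.2,1],[0,0,3,0,0,0,1],[0,0,2.5,0,0,0,1],[0,0,2,0,0,0,1],[0,0,1,0,0,0,1],[0,0,0.4,0,0,0,1],[0,0,0,0,0,0,1],[0,0,0,0,0,0,1]]'
```

```text
clock: 20.7
position: [0.4191, 0.2788, 0.0169]
ee_rot: [-180.0, -0.1, -0.0]
ft_force: [0.5, 0.2, 0.0]
grip_width: 0.0879
grasp_force: 0.0
```

```bash
python3 -m crank '[[0,0,0,0,0,0,0.5],[0,0,0,0,0,0,0.2],[0,0,0,0,0,0,0],[0,0,0,0,0,0,-0.2],[0,0,0,0,0,0,-0.3],[0,0,0,0,0,0,-0.3],[0,0,0,0,0,0,-0.3],[0,0,0,0,0,0,-0.3]]' 15; python3 -m crank '[[0,0,0,0,0,0,-0.3],[0,0,0,0,0,0,-0.3],[0,0,0,0,0,0,-0.3]]'
```

```text
clock: 21.5
position: [0.418, 0.2785, 0.0157]
ee_rot: [180.0, 0.0, -0.0]
ft_force: [0.8, -1.1, -0.1]
grip_width: 0.0373
grasp_force: 14.8
clock: 21.8
position: [0.418, 0.2785, 0.0157]
ee_rot: [180.0, 0.0, -0.0]
ft_force: [-0.3, -0.5, 0.4]
grip_width: 0.0372
grasp_force: 14.8
```

```bash
python3 -m crank '[[0,0,-0.5,0,0,0,-0.3],[0,0,-1,0,0,0,-0.3],[0,0,-2.5,0,0,0,-0.3],[0,0,-4,0,0,0,-0.3],[0,0,-4,0,0,0,-0.3],[0,0,-2,0,0,0,-0.3],[0,0,-1,0,0,0,-0.3],[0,0,0,0,0,0,-0.3]]'; python3 held.py; python3 -m crank '[[2,0,0,0,0,0,-0.3],[3,0,0,0,0,0,-0.3],[3.5,0.1,0,0,0,0,-0.3],[3.5,0.1,0,0,0,0,-0.3],[3.5,0,0,0,0,0,-0.3],[2.8,0,0,0,0,0,-0.3],[1.5,0,0,0,0,0,-0.3],[0,0,0,0,0,0,-0.3]]'; python3 -m crank '[[0,0,2,0,0,0,-0.3],[0,0,3,0,0,0,-0.3],[0,0,3,0,0,0,-0.3],[0,0,2,0,0,0,-0.3],[0,0,1,0,0,0,-0.3],[0,0,0,0,0,0,-0.3],[0,0,0,0,0,0,-0.3]]'
```

```text
clock: 22.6
position: [0.4188, 0.2789, 0.1674]
ee_rot: [-179.9, -0.2, -0.0]
ft_force: [-0.0, 0.3, -0.7]
grip_width: 0.037
grasp_force: 14.9
side 84 rel min [-0.0192 -0.0194 -0.0122] max [0.0116 0.0123 0.0301]
  z -0.012 n 5 x -0.0124..-0.0080 y -0.0005..0.0087
  z -0.004 n 8 x -0.0134..-0.0066 y 0.0042..0.0119
  z 0.004 n 12 x -0.0171..0.0116 y -0.0174..0.0120
  z 0.012 n 21 x -0.0192..0.0086 y -0.0173..0.0123
  z 0.020 n 36 x -0.0180..0.0072 y -0.0194..0.0094
top 21 rel min [-0.0098  0.0034 -0.0143] max [ 0.0104  0.0102 -0.0002]
  z -0.014 n 15 x -0.0076..0.0085 y 0.0057..0.0102
  z -0.006 n 6 x -0.0098..0.0104 y 0.0034..0.0077
clock: 23.5
position: [0.6165, 0.2755, 0.1627]
ee_rot: [179.9, 0.2, -0.1]
ft_force: [-0.8, -0.6, -1.3]
grip_width: 0.037
grasp_force: 14.9
clock: 24.2
position: [0.616, 0.2767, 0.0562]
ee_rot: [-180.0, -0.0, 0.0]
ft_force: [0.7, -0.2, -1.1]
grip_width: 0.0369
grasp_force: 14.9
```

Contact is expected at about 0.0197, so there are 3.65 cm to go.

```bash
python3 -m crank '[[0,0,1.2,0,0,0,-0.3],[0,0,1,0,0,0,-0.3],[0,0,0.6,0,0,0,-0.3],[0,0,0.3,0,0,0,-0.3],[0,0,0.2,0,0,0,-0.3],[0,0,0,0,0,0,-0.3],[0,0,0,0,0,0,-0.3]]'; python3 -m crank '[[0,0,0.2,0,0,0,-0.3],[0,0,0.1,0,0,0,-0.3],[0,0,0,0,0,0,-0.3],[0,0,0,0,0,0,-0.3]]'; python3 -m crank '[[0,0,0.1,0,0,0,-0.3],[0,0,0,0,0,0,-0.3],[0,0,0,0,0,0,-0.3]]'
```

```text
clock: 24.9
position: [0.6163, 0.2765, 0.023]
ee_rot: [-180.0, -0.0, -0.0]
ft_force: [0.2, -0.4, -0.5]
grip_width: 0.0371
grasp_force: 14.9
clock: 25.3
position: [0.6161, 0.2765, 0.0198]
ee_rot: [-180.0, -0.0, -0.0]
ft_force: [-0.1, 0.2, -0.3]
grip_width: 0.0368
grasp_force: 14.8
clock: 25.6
position: [0.6167, 0.2765, 0.0196]
ee_rot: [-180.0, -0.1, -0.0]
ft_force: [-0.7, -1.2, 5.2]
grip_width: 0.037
grasp_force: 14.5
```

Contact. I'll release, rise and back away for a final check.

```bash
python3 -m crank '[[0,0,0,0,0,0,-0.1],[0,0,0,0,0,0,0.1],[0,0,0,0,0,0,0.4],[0,0,0,0,0,0,0.7],[0,0,0,0,0,0,1],[0,0,0,0,0,0,1],[0,0,0,0,0,0,1],[0,0,-0.5,0,0,0,1]]'; python3 -m crank '[[0,0,-1,0,0,0,1],[0,0,-3,0,0,0,1],[0,0,-4,0,0,0,1],[0,0,-4,0,0,0,1],[0,0,-4,0,0,0,1],[0,0,-2,0,0,0,1],[-2,0,0,0,0,0,1],[-4,0,0,0,0,0,1]]'; python3 -m crank '[[-4,0,0,0,0,0,1],[-4,0,0,0,0,0,1],[-4,0,0,0,0,0,1],[-2,0,0,0,0,0,1],[0,0,0,0,0,0,1],[0,0,0,0,0,0,1]]'
python3 - <<'E'
from meas import *
for n in('top','side'):
    c=vision.camera(n);cv2.imwrite(f'pics/{n}9.png',c['img'][...,::-1])
    for o in blobs(c): print(n,'px %.0f %.0f  xy %.4f %.4f top %.4f d %.4f'%o[:6])
E
```

```text
clock: 26.4
position: [0.6154, 0.2763, 0.0231]
ee_rot: [180.0, 0.1, -0.0]
ft_force: [-0.5, -0.3, -0.3]
grip_width: 0.0881
grasp_force: 0.0
clock: 27.2
position: [0.558, 0.2762, 0.2063]
ee_rot: [-179.9, -0.3, -0.1]
ft_force: [-0.5, 0.2, 0.5]
grip_width: 0.088
grasp_force: 0.0
clock: 27.8
position: [0.4168, 0.2768, 0.205]
ee_rot: [-180.0, -0.1, 0.0]
ft_force: [0.7, 0.1, 0.8]
grip_width: 0.0878
grasp_force: 0.0
top px 303 225  xy 0.4523 -0.1015 top 0.0455 d 0.0533
top px 382 228  xy 0.4490 -0.2901 top 0.0583 d 0.0539
top px 144 157  xy 0.6175 0.2745 top 0.0447 d 0.0403
top px 221 158  xy 0.6033 0.0867 top 0.0585 d 0.0784
top px 364 150  xy 0.6322 -0.2506 top 0.0715 d 0.0678
side px 155 257  xy 0.6153 0.2778 top 0.0453 d 0.0367
side px 291 186  xy 0.4459 -0.0881 top 0.0423 d 0.0401
```

View pics/top9.png

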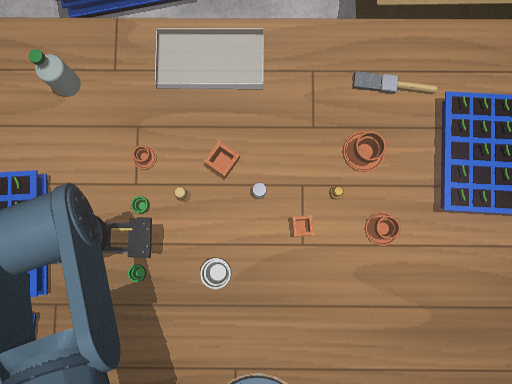

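All three pots stand in their own saucers, at (145,157), (382,228) and (364,151). The square pots and the look-alikes have not moved.

```bash
python3 -c "from bench import ticket; print(ticket.job_done())"
```

```text
the job is handed in; nothing more can be done
None
```

I handed the job in at about 28 s on the robot's clock: all three round pots stand upright in their own saucers, each measured within about 3 mm of centre, and the square pots and look-alikes have not moved; the hand-in gave no verdict.

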